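# Open the push-and-turn bottle in the bench nest

### The job

Open the square bottle of label remover that stands in the wooden bottle nest. First slide the nest's loose jaw along its strips until its two faces butt flush against the fixed half, so that the bottle is pushed back square, boxed in and cannot turn with the cap; then press the black safety cap down, keep it pressed while you turn it anticlockwise (seen from above) until it comes free, and lift it straight off. Finish while still holding the cap level over the middle of the bottle, about 5 cm above its mouth, with the bottle left standing in the closed nest and the other things on the bench left where they were.

Things in the scene. Friction and masses are not known exactly. Their poses are not given: they have to be found in the camera images.
- nest: Bottle nest, fixed to the bench in a new place and yaw each time: plywood board 128 x 266 x 12 mm (x, y, z); two steel guide strips 13 mm high along its long sides, between which the loose jaw slides in y; wooden fixed half at its +y end, 107 mm wide, 36 mm high, y = +27 to +58 mm, with a pocket 67 mm wide, 6 mm deep, open to -y. Origin: bench level, under the boxed-in bottle; z up.
- nest_seam (a point): Middle of the fixed half's two mating faces, which look to the nest's -y, at the level of the board's top (12 mm above the bench); axes as the nest's. The board reaches 39 mm to +y and 227 mm to -y of it.
- jaw: Loose jaw, a U-shaped wooden block, 0.45 kg, 104 x 132 x 36 mm between the strips (1.5 mm play), 60 to 85 mm short of the fixed half. Origin: middle of its two mating faces, underside; it runs from y = 0 to -132 mm; its pocket (71 mm wide, flared mouth, 64 mm deep) opens to +y round the bottle and shoves it home. Slides to the nest's +y with 2 to 7 N; flush when its origin meets nest_seam.
- jaw_grip (a point): Middle of the top of the jaw's upright wooden grip rib (46 mm in x, 16 mm in y, standing 27 mm proud of the block): 75 mm above the bench, 115 mm to -y of the jaw's origin. Axes as the jaw's. With the jaw shut it is 56 mm (face to middle) from the bottle's side.
- bottle: White square bottle (0.6 kg), 64 x 64 mm, shoulder 98 mm high, paper labels, standing loose on the waxed board 8 to 18 mm short of home, askew by up to 3 degrees; its smooth foot slides and turns easily. The jaw pushes it back; boxed in it has a few mm of play. Origin: centre of its underside, 12 mm above the bench. Its round mouth (34 mm outside diameter) is 134 mm above the origin.
- cap: Black ribbed round safety cap on the bottle, 56 mm in diameter, 28 mm high, 0.04 kg. Origin: centre of its open lower edge, 119 mm above the bottle's origin when locked; its x is then along the bottle's x. Grip its rim from above at any yaw: the straight ribbed side is 24 mm high. Its lower edge clears the mouth after 15 mm of lift.
- cap_top (a point): Middle of the cap's top, 159 mm above the bench when locked. A spring inside resists pressing (5 N at first, 11 N at the end of travel, 6.5 mm). Pressed less than 4 mm, teeth keep it from turning; pressed 5 mm or more it turns anticlockwise from above, past the teeth at 30 degrees; from 35 to 90 degrees it is free to lift (60 is best; a stop comes at about 93).
- scale_carton: Small kraft carton standing, 68 x 166 x 118 mm; bystander, leave alone. Origin: centre of its underside (so for all bystanders).
- box_cutter: Box cutter lying flat, 28 x 168 x 20 mm; bystander.
- sticky_pad: Pad of sticky notes, 50 x 50 x 18 mm; bystander.
- glue_stick: Glue stick standing upright, 29 mm across, 96 mm high; bystander.
Not all that is in view belongs to the job. Leave any blue or turquoise look-alike of the cap alone.

How it is judged:
By the outcome, as a careful person would: the job done as asked, in the order asked, and still so for the second after the job is handed in, while the arm keeps its last pose, push and grip.
It also fails if it takes over 48 s, if anything falls off the work surface, if the arm or the gripper's body presses on something with over 40 N, if the wrist force passes 120 N, or if a joint passes its speed limit or range.

### The arm

A 7-joint arm with a two-finger parallel gripper is mounted at the origin on a cart in front of the work surface, level with it; the furniture and walls round the work are solid. World frame = base frame: x ahead of the robot, y to its left, z up, the work surface at z = 0. Lengths are in mm, angles in rad, forces in N, time in s.
With the tool pointing down it reaches from about 400 to 750 mm from the base axis. Payload 19.5 kg.
Tool frame: the origin (TCP) lies at the very end of the fingers, on their centre line; the grasp point (between the pads) lies 19 mm behind it; z points along the fingers, y is the direction in which the jaws open and shut (so a half turn about z gives the same grasp; the last joint's range is limited). The gripper opens to 85 mm and grips with 20 to 120 N. Pads are 22 mm wide; open, the fingers measure 114 mm over their backs; the gripper's body (76 mm by 85 mm) begins 54 mm behind the grasp point. The pads swing forward as they close: fully open they stand 13 mm farther back than shut.
Start: joints at [1.103, 0.707, -0.028, 1.485, 0.022, 0.951, -0.075], TCP at [237.493, -523.633, 231.268] pointing down, gripper open.
Joint ranges: [-2.71, 2.71], [-0.32, 2.16], [-1.57, 1.52], [0, 2.45], [-1.46, 4.6], [0, 2.02], [-2.83, 2.83]. Speed limits (rad/s): [1.89, 1.89, 2.57, 2.57, 3.01, 3.01, 3.01].

### API

Orientations are given as a unit quaternion [w, x, y, z].
In Python, from cell import r, capture, camera_params, ticket, spot_in, spot_point gives the robot as it stands. The module is installed in compiled form; this text tells all that it offers.
- The arm moves only by the tool move_arm, never from a script. Its argument "commands" is a list of rows, each a list of 3 entries, a list of its own where there are three numbers: the finger opening in m, from 0 to 0.0854, then the shift along the tool's x, y, z in m, then the turn about the tool's z in degrees. A call has 1 to 10 rows; each row is the pose to reach, as a shift and turn from the pose commanded when the call began, along the tool's axes at that moment; what a row does not reach only later rows make up. A row lasts 1/10 s, in which the tool goes at most 50 mm and 8.59 degrees, less where a joint would pass 70% of its speed; a pose out of reach is approached as far as the arm can. A call with a gripper value outside its range is refused whole. The fingers move at their own pace and stop on an object; "squeeze" is the grip in N (left out, the last holds). Time passes only in rows, so rows that repeat a pose let the fingers close. It gives the time, the measured TCP pose, the force and the opening at its end, in the units of the state.
- r.read_state(): the state, without advancing time (a new reading comes with each control period).
- capture(name): name is "scene" or "top" or "wrist"; returns the picture (384x512x3 uint8, red, green, blue); there is no depth.
- camera_params(name): a dict with "fx", "fy", "cx", "cy" (pixels), "eye" and "attitude" of the camera in the world; the wrist camera has in their place "tool_from_camera" (4x4, takes a point from camera to tool coordinates, whose origin is the TCP and whose axes are the flange's). Camera axes: x right, y down, z forward; pixel columns grow to the right and rows downward; lengths in mm; the calibration is good to about 2 mm. A picture is of the moment at which its call begins: read the wrist's pose just before it. camera_params takes no time and is no camera call.
- ticket.close_job(): hands the job in, once; it reports no verdict.
Trained networks look in the newest picture that a camera, given by its name, has taken for a name from the list of things; names that differ only in an ending like _2 or _b are one class to them, and where a whole thing is asked for, a point or a joint stands for the part that bears it (a point fixed in the world has none). Each returns a list of dicts, best first, with "conf" (0 to 1); they miss things now and then, are a little off and sometimes report something else, mostly with a low value. They report only what shows in the picture. A call takes as long as a camera call. They do not tell look-alikes from the thing itself.
- spot_in(camera, label): "point" ([x, y, z] in mm, in the coordinates of the camera as it stood for that picture, good to about 4 mm: the middle of the surface that is visible of it).
- spot_point(camera, label): "point" ([x, y, z] in mm, in the coordinates of the camera as it stood for that picture, good to about 4 mm: a listed point, or the origin of a listed thing).
The state is a dict: "time_s": time; "joints": joint angles; "qd": joint speeds; "joint_efforts": joint torques, N m; "ee_pos": TCP position; "eef_rot": TCP orientation; "ft_force": force on the tool from outside, world axes, zero at the start; "ft_torque": the same for the moment, N m; "opening": finger opening in mm.
Only numpy, scipy, OpenCV 4.12 (cv2) and the standard library are available. Lean on these libraries where they do the work, as an engineer would, in place of code of your own. Each camera call takes 0.05 s, during which the arm holds its last target. There are 200 camera calls.

## Working session

There is one attempt and no reset: what is moved stays moved. The work goes in short steps, Python scripts to look and compute and a tool call to move; the robot and the scene stay as the last step left them, time stands still between calls to the robot, and variables do not carry over. Pictures are saved under pics/ and viewed, about 8 in all and at most 12, crops included, and the job is handed in when it is done.

Besides the shell and the picture viewer there is one more tool, called after "Call:" as name(argument=value, ...), one argument or row to a line, values as JSON. move_arm: Moves the arm, as the interface text tells. Its arguments: {"type":"object","properties":{"commands":{"type":"array"},"squeeze":{"type":"number"}},"required":["commands"]}

```bash
mkdir -p pics
cat > h.py <<'E'
import numpy as np, cv2
from scipy.spatial.transform import Rotation as R
from cell import r, capture, camera_params, ticket, spot_in, spot_point
def rot(q): return R.from_quat([q[1],q[2],q[3],q[0]]).as_matrix()
def cam(name):
    p=camera_params(name)
    if name=="wrist":
        s=r.read_state(); T=np.array(p["tool_from_camera"]); Rt=rot(s["eef_rot"])
        return p, Rt@T[:3,:3], Rt@T[:3,3]+np.array(s["ee_pos"])
    a=np.array(p["attitude"]); A=a if a.shape==(3,3) else rot(a)
    return p,A,np.array(p["eye"])
def find(name,label,f=spot_point):
    p,A,e=cam(name)
    return [(round(d["conf"],2),np.round(A@np.array(d["point"])+e,1).tolist()) for d in f(name,label)]
def proj(name,P):
    p,A,e=cam(name); c=A.T@(np.array(P,float)-e)
    return np.array([p["fx"]*c[0]/c[2]+p["cx"],p["fy"]*c[1]/c[2]+p["cy"]])
def ray(name,u,v,z):
    p,A,e=cam(name); d=A@np.array([(u-p["cx"])/p["fx"],(v-p["cy"])/p["fy"],1]); return e+d*(z-e[2])/d[2]
E
python3 - <<'E'
from h import *
print(r.read_state())
for n in ("scene","top"):
    print(camera_params(n)); im=capture(n); cv2.imwrite(f"pics/{n}0.png",im[:,:,::-1])
    for l in ("nest_seam","jaw","jaw_grip","bottle","cap","cap_top","nest"): print(n,l,find(n,l)[:4])
a=[cv2.imread(f"pics/{n}0.png") for n in ("scene","top")]
cv2.imwrite("pics/both.png",cv2.resize(np.vstack(a),(448,600)) if 0 else np.hstack([cv2.resize(x,(400,300)) for x in a]))
E
```

```text
{'time_s': 0.0, 'joints': array([ 1.10325756,  0.70707835, -0.02760996,  1.48498352,  0.02202071,
        0.95092836, -0.07551581]), 'qd': array([ 1.15382709e-03,  8.47698633e-04,  9.09044452e-04, -1.27696895e-03,
        1.10699521e-03, -6.52230639e-05, -1.48982006e-03]), 'joint_efforts': array([ 1.25903945e-03, -8.83215952e+01,  1.23482142e+00, -2.36165982e+01,
        1.68256840e-02,  6.60772886e-03, -1.98734887e-05]), 'ee_pos': array([ 237.40521077, -523.41114504,  230.84534355]), 'eef_rot': array([-5.28098674e-04,  9.77419009e-01,  2.11309682e-01, -1.43560740e-04]), 'ft_force': array([-0.02147035,  0.29844242, -0.07335371]), 'ft_torque': array([-0.01117768,  0.06140745,  0.05641917]), 'opening': 85.36173148678179}
{'fx': 418.4671563145208, 'fy': 418.4671563145208, 'cx': 258.4910845503556, 'cy': 191.44504174878622, 'eye': array([-433.05767872,  569.76697241,  595.38055359]), 'attitude': array([ 0.28728311, -0.44365023,  0.71896326, -0.45136983])}
scene nest_seam [(0.64, [525.7, 64.0, 9.8])]
scene jaw [(0.62, [502.0, -22.4, 10.3])]
scene jaw_grip [(0.87, [475.3, -134.2, 76.9])]
sc
[... 230 characters left out ...]
6.7, 28.3]), (0.53, [511.7, 20.1, 159.7])]
scene nest []
{'fx': 362.7729044669387, 'fy': 362.7729044669387, 'cx': 261.338637610099, 'cy': 190.76670492897324, 'eye': array([ 318.18015068,  122.32411607, 1057.18229682]), 'attitude': array([ 0.06514176, -0.64654217,  0.75592852, -0.0794471 ])}
top nest_seam [(0.63, [521.5, 58.6, 11.8])]
top jaw [(0.75, [502.0, -23.7, 11.0])]
top jaw_grip [(0.88, [475.7, -136.2, 74.3])]
top bottle [(0.62, [509.7, 18.5, 12.7])]
top cap [(0.81, [513.6, 23.1, 128.6]), (0.65, [540.3, 181.2, -2.0]), (0.63, [346.8, 131.7, 1.2])]
top cap_top [(0.75, [511.6, 21.7, 160.4]), (0.74, [347.7, 126.7, 26.4]), (0.51, [543.1, 176.6, 27.9])]
top nest [(0.95, [508.5, 31.8, -0.4])]
```

View picture.

View pics/both.png

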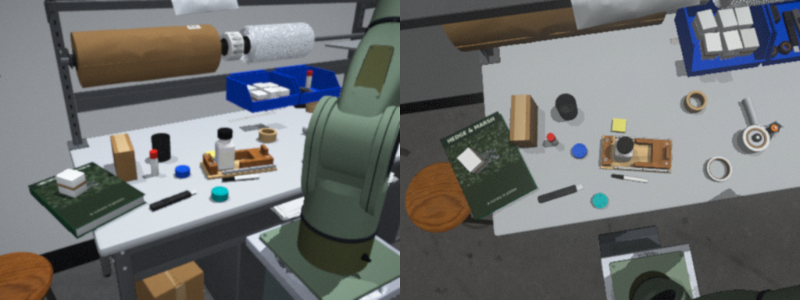

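Run:
```python
from h import *
for n in ("scene","top"):
    for l in ("scale_carton","box_cutter","sticky_pad","glue_stick"): print(n,l,find(n,l)[:2])
a=[]
for n in ("scene","top"):
    u,v=proj(n,[505,-10,80]).astype(int); im=cv2.imread(f"pics/{n}0.png")
    x0=max(0,u-90);y0=max(0,v-100); print(n,x0,y0,proj(n,[511,21,159]))
    a.append(cv2.resize(im[y0:y0+200,x0:x0+180],(396,440),interpolation=cv2.INTER_CUBIC))
cv2.imwrite("pics/crop.png",np.hstack(a))
```

```text
scene scale_carton [(0.82, [672.3, 361.2, -2.3])]
scene box_cutter [(0.57, [401.7, 271.1, -2.8])]
scene sticky_pad [(0.57, [620.3, 17.6, 1.9])]
scene glue_stick [(0.77, [590.2, 271.4, -0.2])]
top scale_carton [(0.63, [672.7, 360.1, 0.2])]
top box_cutter [(0.86, [397.8, 265.6, 2.0])]
top sticky_pad [(0.58, [620.0, 14.9, 0.4])]
top glue_stick [(0.49, [591.1, 267.1, 1.8])]
scene 207 89 [287.54394368 165.68074788]
top 206 90 [287.43384829 183.57311477]
```

View pics/crop.png

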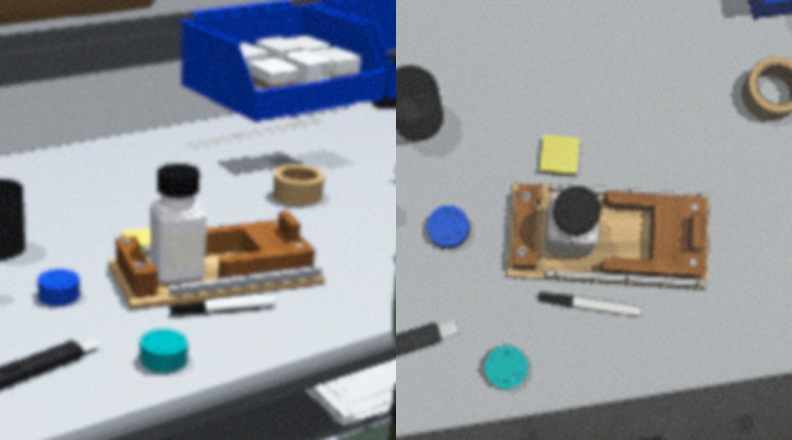

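Both views agree. In the top view, the black cap on the bottle is at (287,184). Look-alikes are the blue cap (~(229,193)), the turquoise cap (~(256,257)) and the black cup (~(215,137)); a marker lies beside the nest. I choose the black cap on the white bottle, and the close crop confirms it. The nest +y axis points at about 76.5° in the world frame. I'm moving above the jaw rib now.

Call:
move_arm(
  commands=[
    [0.045,[0.038,-0.025,0],4],
    [0.045,[0.076,-0.051,0],8],
    [0.045,[0.114,-0.077,0],12],
    [0.045,[0.152,-0.103,0],16],
    [0.045,[0.19,-0.128,0],20],
    [0.045,[0.228,-0.154,0],24],
    [0.045,[0.266,-0.18,0],28],
    [0.045,[0.304,-0.206,0],32],
    [0.045,[0.342,-0.231,0],36],
    [0.045,[0.377,-0.255,0],38],
  ],
  squeeze=60,
)

```text
time_s: 2.2
ee_pos: [476.5, -133.6, 231.4]
eef_rot: [-0.0, 0.993, -0.119, 0.0]
ft_force: [0.9, 0.1, 0.3]
opening: 45.0
```

Run:
```python
from h import *
s=r.read_state(); Rt=rot(s["eef_rot"]); print("yaw x",np.degrees(np.arctan2(Rt[1,0],Rt[0,0])))
print(camera_params("wrist"))
im=capture("wrist"); cv2.imwrite("pics/w1.png",im[:,:,::-1])
for l in ("jaw_grip","jaw","nest_seam","bottle","cap_top"): print(l,find("wrist",l)[:2])
# nest yaw from top picture: Hough lines near nest
t=cv2.cvtColor(cv2.imread("pics/top0.png"),cv2.COLOR_BGR2GRAY)
ln=cv2.createLineSegmentDetector().detect(t)[0][:,0]
for x in ln:
    a=ray("top",x[0],x[1],20);b=ray("top",x[2],x[3],20);d=(b-a)[:2];L=np.hypot(*d)
    m=(a+b)[:2]/2
    if L>45 and np.hypot(*(m-[495,-30]))<150: print(np.round(a[:2]),np.round(b[:2]),round(L),round(np.degrees(np.arctan2(d[1],d[0]))%90,1))
```

```text
yaw x -13.725948572207805
{'fx': 276.98933451251224, 'fy': 276.98933451251224, 'cx': 255.26535036959046, 'cy': 191.70210195991228, 'tool_from_camera': array([[ 7.47311712e-04, -9.65359578e-01, -2.60922071e-01,
         6.53077907e+01],
       [ 9.99998846e-01,  3.76258508e-04,  1.47203375e-03,
        -2.93934953e-03],
       [-1.32286773e-03, -2.60922870e-01,  9.65358745e-01,
        -1.41415702e+02],
       [ 0.00000000e+00,  0.00000000e+00,  0.00000000e+00,
         1.00000000e+00]])}
jaw_grip [(0.86, [478.3, -124.5, 74.4])]
jaw [(0.51, [615.8, 22.0, 1.7]), (0.21, [478.6, -132.9, 75.6])]
nest_seam [(0.67, [506.2, 22.9, 9.2])]
bottle [(0.57, [505.8, 19.9, 9.4])]
cap_top [(0.64, [503.8, 18.2, 158.9]), (0.59, [538.3, 173.5, 25.0])]
[ 421. -133.] [459.  36.] 173 77.0
[520. -78.] [532. -32.] 48 75.4
[601.  45.] [589.  -1.] 48 76.0
[492.  26.] [487. -32.] 58 85.0
[ 403. -141.] [460. 112.] 259 77.5
[558. -33.] [ 531. -163.] 132 78.3
[453.  40.] [435. -33.] 76 76.3
[411.  26.] [388. -50.] 80 72.7
[ 522. -171.] [ 446. -153.] 79 76.6
[581.   4.] [593.  51.] 48 75.9
[459. -69.] [510. -81.] 52 76.5
[431. -51.] [ 415. -125.] 76 77.4
[ 529. -101.] [460. -85.] 71 77.1
[541. -45.] [528. -95.] 52 76.0
[398. -48.] [420.  21.] 73 72.1
[454. -22.] [ 434. -110.] 90 77.1
[539.  57.] [496.  68.] 45 75.7
[386. -28.] [404.  27.] 57 72.0
```

View pics/w1.png

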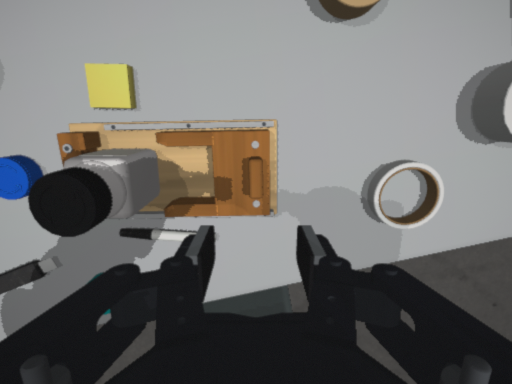

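Run:
```python
from h import *
for uv in ((257,180),(250,180),(264,180),(257,158),(257,202)): print(uv,np.round(ray("wrist",*uv,75),1))
im=cv2.imread("pics/w1.png")[100:240,40:300]; cv2.imwrite("pics/w1c.png",cv2.resize(im,(780,420),interpolation=cv2.INTER_CUBIC))
ln=cv2.createLineSegmentDetector().detect(cv2.cvtColor(cv2.imread("pics/w1.png"),cv2.COLOR_BGR2GRAY))[0][:,0]
for x in ln:
    if 40<x[0]<300 and 100<x[1]<230 and 40<x[2]<300 and np.hypot(x[2]-x[0],x[3]-x[1])>28:
        for z in (12,48): pass
        a=ray("wrist",x[0],x[1],25);b=ray("wrist",x[2],x[3],25);d=b-a
        print(np.round(x),round(np.hypot(*d[:2])),round(np.degrees(np.arctan2(d[1],d[0]))%90,1))
```

```text
(257, 180) [ 472.7 -138.6   75. ]
(250, 180) [ 474.5 -131.1   75. ]
(264, 180) [ 470.9 -146.1   75. ]
(257, 158) [ 496.3 -144.3   75. ]
(257, 202) [ 448.  -132.7   75. ]
[214. 227. 215. 263.] 54 74.9
[ 44. 174.  75. 166.] 43 1.4
[ 57. 132.  98. 131.] 51 77.9
[131. 108. 126.  63.] 50 75.8
[178. 197. 213. 196.] 46 76.9
[277. 215. 164. 217.] 150 77.1
[122. 227. 196. 229.] 99 74.7
[163. 130. 251. 128.] 107 77.6
[109. 216.  74. 238.] 60 17.5
[ 91. 106. 128. 107.] 45 75.0
[ 62. 166.  56. 134.] 39 77.2
[124. 159.  83. 159.] 52 75.8
[ 99. 148. 158. 148.] 73 76.5
[131. 110.  99. 110.] 38 75.9
[117. 128. 157. 128.] 49 77.0
[269. 132. 269. 174.] 53 77.1
[270. 176. 270. 206.] 40 76.8
[153. 131. 116. 131.] 46 77.3
[162. 213. 131. 214.] 42 78.2
[184. 120. 216. 119.] 38 77.7
[244. 118. 274. 118.] 36 75.9
[183. 123. 116. 124.] 82 77.3
[259. 121. 192. 123.] 82 77.4
[249. 162. 251. 196.] 44 78.6
[278. 121. 278. 189.] 86 77.2
[109. 124.  79. 124.] 36 75.8
[ 82. 121. 183. 120.] 123 77.2
[266. 131. 163. 133.] 126 77.6
[260. 196. 260. 162.] 44 77.4
[131. 214. 128. 179.] 48 74.2
```

View pics/w1c.png

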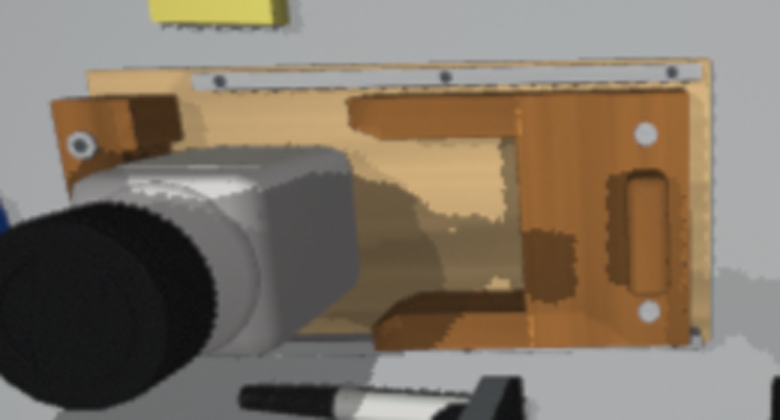

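Call:
move_arm(
  commands=[
    [0.045,[0,0.003,0.04],-0.9],
    [0.045,[0,0.003,0.08],-0.9],
    [0.045,[0,0.003,0.12],-0.9],
    [0.045,[0,0.003,0.15],-0.9],
    [0.045,[0,0.003,0.17],-0.9],
    [0.045,[0,0.003,0.179],-0.9],
    [0.045,[0,0.003,0.179],-0.9],
  ],
  squeeze=50,
)

```text
time_s: 3.2
ee_pos: [474.3, -139.4, 51.9]
eef_rot: [-0.0, 0.994, -0.111, -0.001]
ft_force: [-0.5, -0.7, 0.5]
opening: 44.9
```

Call:
move_arm(
  commands=[
    [0.01,[0,0,0],0],
    [0.01,[0,0,0],0],
    [0.01,[0,0,0],0],
    [0.01,[0,0,0],0],
    [0.01,[0,0,0],0],
    [0.01,[0,0,0],0],
  ],
)

```text
time_s: 3.8
ee_pos: [475.3, -138.8, 53.5]
eef_rot: [0.0, 0.994, -0.111, 0.001]
ft_force: [-1.5, 0.7, 9.9]
opening: 14.8
```

Call:
move_arm(
  commands=[
    [0.01,[0,-0.003,-0.0015],0],
    [0.01,[0,-0.008,-0.0015],0],
    [0.01,[0,-0.014,-0.0015],0],
    [0.01,[0,-0.02,-0.0015],0],
    [0.01,[0,-0.026,-0.0015],0],
    [0.01,[0,-0.032,-0.0015],0],
    [0.01,[0,-0.038,-0.0015],0],
    [0.01,[0,-0.044,-0.0015],0],
    [0.01,[0,-0.048,-0.0015],0],
    [0.01,[0,-0.05,-0.0015],0],
  ],
)

```text
time_s: 4.8
ee_pos: [485.9, -89.3, 53.8]
eef_rot: [-0.0, 0.994, -0.11, -0.0]
ft_force: [-0.2, -0.3, -5.0]
opening: 15.0
```

Run:
```python
from h import *
s=r.read_state(); print(s["ee_pos"],s["ft_force"],s["ft_torque"])
for n in("scene","top"):
  capture(n)
  for l in ("nest_seam","jaw","jaw_grip","bottle","cap_top"): print(n,l,find(n,l)[:3])
```

```text
[485.88020922 -89.34470846  53.77512993] [-0.20247544 -0.31503886 -4.95091845] [-0.15996384  0.033352    0.01323383]
scene nest_seam [(0.71, [524.5, 65.1, 13.4]), (0.23, [668.9, 357.3, -1.4])]
scene jaw [(0.58, [513.7, 22.2, 9.3])]
scene jaw_grip [(0.97, [482.8, -87.8, 77.4])]
scene bottle [(0.66, [505.9, 21.0, 11.8])]
scene cap_top [(0.91, [350.3, 127.6, 24.9]), (0.73, [541.8, 175.4, 26.0]), (0.57, [515.3, 25.2, 158.7])]
top nest_seam [(0.86, [520.6, 58.7, 10.3])]
top jaw [(0.93, [512.6, 24.7, 10.2])]
top jaw_grip [(0.91, [484.4, -92.5, 75.7])]
top bottle [(0.64, [508.7, 17.2, 14.8]), (0.3, [510.2, 35.2, -0.4])]
top cap_top [(0.66, [510.7, 22.5, 158.2]), (0.57, [538.2, 173.5, 26.0]), (0.57, [346.6, 130.2, 21.2])]
```

Call:
move_arm(
  commands=[
    [0.01,[0,-0.003,0.0005],0],
    [0.01,[0,-0.006,0.0005],0],
    [0.01,[0,-0.009,0.0005],0],
    [0.01,[0,-0.012,0.0005],0],
    [0.01,[0,-0.015,0.0005],0],
    [0.01,[0,-0.018,0.0005],0],
    [0.01,[0,-0.02,0.0005],0],
    [0.01,[0,-0.022,0.0005],0],
    [0.01,[0,-0.024,0.0005],0],
    [0.01,[0,-0.026,0.0005],0],
  ],
)

```text
time_s: 6.4
ee_pos: [491.7, -64.4, 53.5]
eef_rot: [0.0, 0.994, -0.111, 0.0]
ft_force: [-1.0, -3.6, 6.2]
opening: 14.7
```

Call:
move_arm(
  commands=[
    [0.01,[0,-0.002,0],0],
    [0.01,[0,-0.004,0],0],
    [0.01,[0,-0.005,0],0],
    [0.01,[0,-0.006,0],0],
  ],
)

```text
time_s: 6.8
ee_pos: [493.0, -58.6, 53.5]
eef_rot: [0.0, 0.994, -0.111, 0.0]
ft_force: [-0.5, -3.4, 5.5]
opening: 15.6
```

Call:
move_arm(
  commands=[
    [0.01,[0,-0.001,0],0],
    [0.01,[0,-0.002,0],0],
    [0.01,[0,-0.003,0],0],
  ],
)

```text
time_s: 7.1
ee_pos: [493.7, -55.6, 53.5]
eef_rot: [0.0, 0.994, -0.111, 0.0]
ft_force: [-0.6, -2.6, 5.5]
opening: 15.0
```

Call:
move_arm(
  commands=[
    [0.01,[0,-0.001,0],0],
    [0.01,[0,-0.002,0],0],
    [0.01,[0,-0.003,0],0],
  ],
)

```text
time_s: 7.4
ee_pos: [494.3, -53.0, 53.5]
eef_rot: [0.0, 0.994, -0.111, 0.0]
ft_force: [-1.2, -4.1, 5.0]
opening: 14.8
```

Run:
```python
from h import *
a=[]
for n in("scene","top"):
  im=capture(n)[:,:,::-1]
  for l in ("nest_seam","jaw","bottle","cap_top"): print(n,l,find(n,l)[:3])
  u,v=proj(n,[515,40,50]).astype(int); x0,y0=u-45,v-50; print(x0,y0)
  a.append(cv2.resize(im[y0:y0+100,x0:x0+90],(396,440),interpolation=cv2.INTER_CUBIC))
cv2.imwrite("pics/c3.png",np.hstack(a))
```

```text
scene nest_seam [(0.91, [523.0, 66.2, 12.8])]
scene jaw [(0.77, [520.5, 58.9, 8.4]), (0.59, [671.2, 362.7, 1.2])]
scene bottle [(0.82, [507.0, 35.2, 9.7])]
scene cap_top [(0.72, [543.9, 179.7, 29.5]), (0.71, [516.9, 37.9, 160.3]), (0.56, [349.0, 130.6, 25.0])]
235 151
top nest_seam [(0.88, [519.7, 58.6, 12.4])]
top jaw [(0.68, [521.6, 59.7, 10.0]), (0.53, [619.7, 16.0, -2.4])]
top bottle [(0.76, [512.7, 33.2, 17.3])]
top cap_top [(0.94, [515.1, 40.0, 158.2]), (0.89, [539.3, 178.4, 23.8]), (0.88, [346.5, 129.0, 26.5])]
232 141
```

View pics/c3.png

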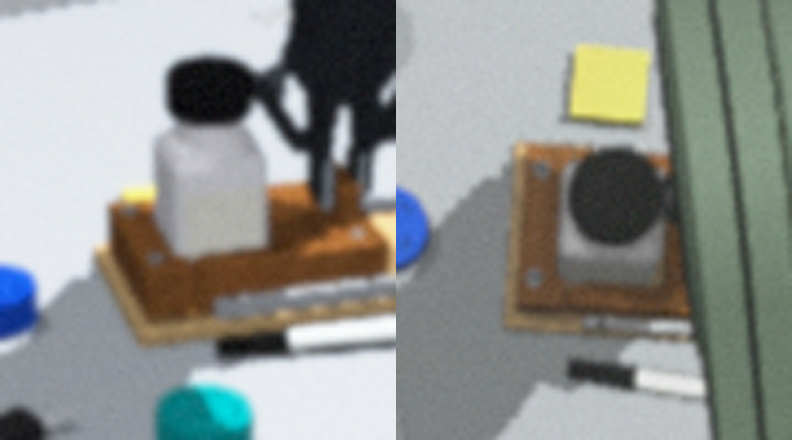

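The scene crop shows the jaw practically up against the fixed half, with the joint line at about crop (190,270). I'll push on gently until the force rises.

Call:
move_arm(
  commands=[
    [0.01,[0,-0.001,0],0],
    [0.01,[0,-0.002,0],0],
  ],
)

```text
time_s: 8.1
ee_pos: [494.7, -51.7, 53.5]
eef_rot: [0.001, 0.994, -0.111, 0.0]
ft_force: [-2.7, -14.1, 5.0]
opening: 14.8
```

Call:
move_arm(
  commands=[
    [0.01,[0,-0.001,0],0],
    [0.01,[0,-0.002,0],0],
  ],
)

```text
time_s: 8.3
ee_pos: [494.8, -51.6, 53.5]
eef_rot: [0.002, 0.994, -0.112, 0.0]
ft_force: [-5.4, -26.1, 6.9]
opening: 14.8
```

Call:
move_arm(
  commands=[
    [0.01,[0,0.001,0],0],
    [0.01,[0,0.003,0],0],
    [0.04,[0,0.003,0],0],
    [0.04,[0,0.003,0],0],
    [0.04,[0,0.003,0],0],
    [0.04,[0,0.003,-0.04],0],
    [0.04,[0,0.003,-0.08],0],
    [0.04,[0,0.003,-0.12],0],
    [0.04,[0,0.003,-0.16],0],
    [0.085,[0,0.003,-0.19],0],
  ],
)

```text
time_s: 9.3
ee_pos: [494.4, -51.5, 245.7]
eef_rot: [-0.0, 0.994, -0.11, 0.001]
ft_force: [1.0, 0.2, -0.5]
opening: 52.9
```

Call:
move_arm(
  commands=[
    [0.085,[0,-0.02,0],0],
    [0.085,[0,-0.04,0],0],
    [0.085,[0,-0.04,0],0],
  ],
)

```text
time_s: 9.6
ee_pos: [503.4, -9.9, 243.2]
eef_rot: [-0.001, 0.994, -0.109, -0.0]
ft_force: [0.7, 0.6, -0.1]
opening: 85.1
```

Run:
```python
from h import *
im=capture("wrist"); cv2.imwrite("pics/w2.png",im[:,:,::-1])
s=r.read_state(); print(s["ee_pos"],s["ft_force"])
for l in ("jaw_grip","jaw","nest_seam","bottle","cap_top","cap"): print(l,find("wrist",l)[:2])
capture("top");capture("scene")
for n in("top","scene"):
  for l in ("jaw","jaw_grip","nest_seam","bottle","cap_top"): print(n,l,find(n,l)[:3])
```

```text
[503.12111391 -11.5478434  243.15096754] [ 0.03069187 -0.06419799 -0.47682663]
jaw_grip [(0.85, [495.3, -54.3, 75.4])]
jaw []
nest_seam []
bottle [(0.95, [508.5, 30.7, 9.7])]
cap_top [(0.85, [347.8, 127.7, 21.0]), (0.74, [509.8, 30.9, 157.0])]
cap [(0.84, [541.3, 174.8, -4.1]), (0.84, [345.4, 123.7, -1.0])]
top jaw [(0.63, [523.4, 59.6, 8.8])]
top jaw_grip []
top nest_seam [(0.72, [517.6, 56.6, 12.7])]
top bottle [(0.75, [513.9, 30.9, 13.3])]
top cap_top [(0.74, [538.6, 176.1, 29.0]), (0.69, [514.9, 35.2, 158.2]), (0.66, [346.3, 129.9, 25.4])]
scene jaw [(0.96, [519.1, 58.5, 13.2])]
scene jaw_grip [(0.86, [494.3, -50.3, 72.9]), (0.29, [670.9, 360.0, -0.5])]
scene nest_seam [(0.7, [524.6, 64.4, 12.4]), (0.57, [671.0, 363.2, -2.4]), (0.17, [509.3, 33.9, 13.2])]
scene bottle [(0.69, [505.3, 35.9, 8.6])]
scene cap_top [(0.9, [348.2, 129.8, 29.1]), (0.82, [541.0, 176.8, 28.3]), (0.61, [515.2, 35.1, 159.2])]
```

View pics/w2.png

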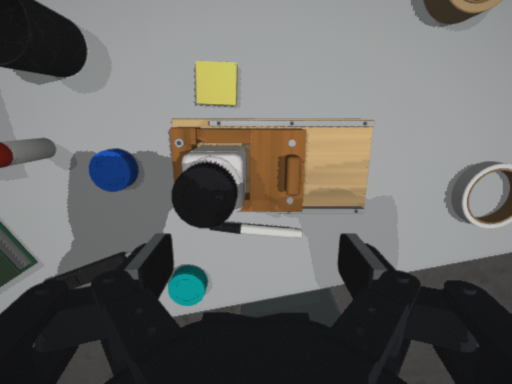

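The jaw is flush in this view (joint line at about px (195,140)), and the cap is at about px (205,193). I'll fit the cap's outline to refine its centre.

Run:
```python
from h import *
im=cv2.imread("pics/w2.png"); g=cv2.cvtColor(im,cv2.COLOR_BGR2GRAY)
m=np.zeros_like(g); m[150:236,166:246]=(g[150:236,166:246]<62)*255
n,lab,st,ce=cv2.connectedComponentsWithStats(m); k=lab[195,203]; print(st[k],ce[k]); M=(lab==k)
best=[]
for x in np.arange(502,526,1.):
  for y in np.arange(22,48,1.):
    th=np.linspace(0,2*np.pi,40)
    P=[proj("wrist",[x+28*np.cos(t),y+28*np.sin(t),z]) for t in th[::2] for z in (131,157)]
    S=np.zeros_like(g); cv2.fillConvexPoly(S,cv2.convexHull(np.array(P,np.float32)).astype(np.int32),1)
    best.append(((S.astype(bool)&M).sum()/(S.astype(bool)|M).sum(),x,y))
print(sorted(best)[-5:])
for n in("top","scene"): 
  pass
```

```text
[ 172  162   69   71 3572] [205.71360582 196.80907055]Traceback (most recent call last):
  File "<stdin>", line 9, in <module>
  File "h.py", line 16, in proj
    p,A,e=cam(name); c=A.T@(np.array(P,float)-e)
          ~~~^^^^^^
  File "h.py", line 8, in cam
    s=r.read_state(); T=np.array(p["tool_from_camera"]); Rt=rot(s["eef_rot"])
ValueError: time passes only in moves, steps and waits
```

```bash
cat >> h.py <<'E'
def projc(C,P):
    p,A,e=C; c=(np.atleast_2d(P)-e)@A
    return np.c_[p["fx"]*c[:,0]/c[:,2]+p["cx"],p["fy"]*c[:,1]/c[:,2]+p["cy"]]
def fitcap(C,M,c0,zs=(131,157),rr=24):
    th=np.linspace(0,2*np.pi,30); best=[]
    for x in np.arange(c0[0]-12,c0[0]+13):
        for y in np.arange(c0[1]-12,c0[1]+13):
            P=np.array([[x+28*np.cos(t),y+28*np.sin(t),z] for t in th for z in zs])
            S=np.zeros(M.shape,np.uint8); cv2.fillConvexPoly(S,cv2.convexHull(np.round(projc(C,P)).astype(np.int32)),1); S=S>0
            best.append((round((S&M).sum()/(S|M).sum(),3),x,y))
    return sorted(best)[-6:]
E
python3 - <<'E'
from h import *
C=cam("wrist"); print(r.read_state()["ee_pos"])
g=cv2.imread("pics/w2.png",0)
m=np.zeros_like(g); m[150:229,166:243]=(g[150:229,166:243]<62)*255
lab=cv2.connectedComponents(m)[1]
print(fitcap(C,lab==lab[195,203],(515,35)))
E
```

```text
[503.16546031 -12.77854367 243.30706698]
[(np.float64(0.891), np.int64(512), np.int64(30)), (np.float64(0.894), np.int64(512), np.int64(31)), (np.float64(0.897), np.int64(510), np.int64(32)), (np.float64(0.899), np.int64(511), np.int64(30)), (np.float64(0.9), np.int64(510), np.int64(31)), (np.float64(0.904), np.int64(511), np.int64(31))]
```

Call:
move_arm(
  commands=[
    [0.085,[0,-0.016,0],0],
    [0.085,[-0.001,-0.032,0],0],
    [0.085,[-0.001,-0.048,0],0],
    [0.085,[-0.001,-0.048,0.03],0],
    [0.085,[-0.001,-0.048,0.06],0],
    [0.085,[-0.001,-0.048,0.09],0],
    [0.085,[-0.001,-0.048,0.11],0],
    [0.085,[-0.001,-0.048,0.123],0],
    [0.085,[-0.001,-0.048,0.123],0],
  ],
  squeeze=40,
)

```text
time_s: 11.45
ee_pos: [512.2, 34.5, 119.0]
eef_rot: [0.0, 0.994, -0.111, -0.001]
ft_force: [-0.2, -0.0, -0.1]
opening: 84.8
```

Call:
move_arm(
  commands=[
    [0.065,[0,0,0],0],
    [0.065,[0,0,0],0],
    [0.065,[0,0,0],0],
    [0.06,[0,0,0],0],
    [0.06,[0,0,0],0],
  ],
)

```text
time_s: 11.95
ee_pos: [512.9, 34.4, 120.6]
eef_rot: [-0.0, 0.994, -0.111, 0.0]
ft_force: [0.5, 1.4, 0.4]
opening: 60.1
```

Call:
move_arm(
  commands=[
    [0.05,[0,0,0],0],
    [0.05,[0,0,0],0],
    [0.05,[0,0,0],0],
    [0.05,[0,0,0],0],
  ],
  squeeze=60,
)

```text
time_s: 12.35
ee_pos: [512.8, 34.3, 120.4]
eef_rot: [-0.0, 0.994, -0.111, 0.0]
ft_force: [-0.6, 1.0, 4.8]
opening: 55.2
```

Run:
```python
from h import *
s=r.read_state(); print(s["ee_pos"],s["ft_force"],s["ft_torque"],s["opening"])
a=[]
im=capture("scene")[:,:,::-1]
u,v=proj("scene",[513,34,140]).astype(int)
a.append(cv2.resize(im[v-45:v+55,u-45:u+45],(396,440),interpolation=cv2.INTER_CUBIC))
im=capture("wrist")[:,:,::-1]
a.append(cv2.resize(im[100:340,160:360],(366,440)))
cv2.imwrite("pics/c4.png",np.hstack(a))
print(find("scene","jaw_grip"),find("wrist","jaw_grip"))
```

```text
[512.84788054  34.30928879 120.40890725] [-0.60015225  1.01195825  4.81763828] [ 0.10155149  0.13978655 -0.00675031] 55.15059830290012
[(0.81, [496.4, -50.9, 74.9]), (0.3, [596.1, 270.2, 0.6])] [(0.77, [492.1, -50.7, 74.4])]
```

View pics/c4.png

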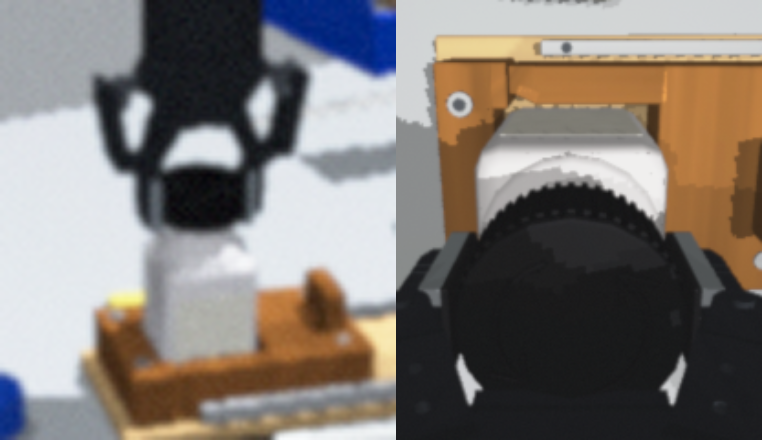

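The cap is gripped squarely at 55.2 mm opening, and the jaw is still flush. Next I press it down.

Call:
move_arm(
  commands=[
    [0.05,[0,0,0.002],0],
    [0.05,[0,0,0.004],0],
    [0.05,[0,0,0.006],0],
    [0.05,[0,0,0.0075],0],
    [0.05,[0,0,0.0075],0],
  ],
  squeeze=80,
)

```text
time_s: 13.05
ee_pos: [513.7, 34.2, 114.1]
eef_rot: [-0.0, 0.994, -0.111, 0.001]
ft_force: [-1.8, 0.8, 29.3]
opening: 54.4
```

Call:
move_arm(
  commands=[
    [0.05,[0,0,-0.0005],-4],
    [0.05,[0,0,-0.0005],-10],
    [0.05,[0,0,-0.0005],-16],
    [0.05,[0,0,-0.0005],-22],
    [0.05,[0,0,-0.0005],-28],
    [0.05,[0,0,-0.0005],-28],
  ],
)

```text
time_s: 13.65
ee_pos: [513.8, 34.1, 114.2]
eef_rot: [0.0, 0.991, 0.135, 0.001]
ft_force: [0.5, -0.4, 19.9]
opening: 54.4
```

Call:
move_arm(
  commands=[
    [0.05,[0,0,0],-6],
    [0.05,[0,0,0],-12],
    [0.05,[0,0,0],-18],
    [0.05,[0,0,0],-24],
    [0.05,[0,0,0],-30],
    [0.05,[0,0,0],-34],
    [0.05,[0,0,0],-34],
  ],
)

```text
time_s: 14.35
ee_pos: [513.7, 34.0, 114.2]
eef_rot: [0.0, 0.908, 0.418, 0.001]
ft_force: [-0.4, -0.5, 20.3]
opening: 54.8
```

Run:
```python
from h import *
s=r.read_state(); print(s["ee_pos"],s["ft_force"],s["ft_torque"],s["opening"])
im=capture("wrist")[:,:,::-1]; cv2.imwrite("pics/w5.png",im)
print(find("wrist","jaw_grip"),find("wrist","cap"))
capture("scene"); print([(l,find("scene",l)[:2]) for l in ("jaw","jaw_grip","bottle")])
```

```text
[513.72809072  34.03122886 114.15902283] [-0.37230008 -0.54542329 20.25470762] [-0.20001176 -0.05320485  0.05403776] 54.83532477190514
[(0.86, [492.6, -49.1, 75.4])] [(0.9, [514.8, 32.7, 123.8]), (0.85, [542.0, 179.6, -2.0]), (0.82, [346.4, 131.6, -5.7])]
[('jaw', [(0.97, [520.1, 59.3, 8.3])]), ('jaw_grip', [(0.71, [494.1, -51.2, 73.6])]), ('bottle', [(0.62, [511.9, 31.4, 10.8])])]
```

View pics/w5.png

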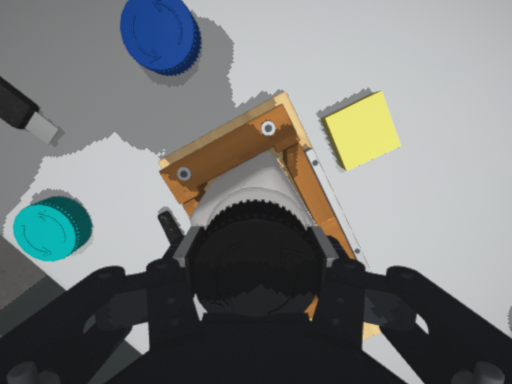

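Call:
move_arm(
  commands=[
    [0.05,[0,0,-0.003],0],
    [0.05,[0,0,-0.006],0],
    [0.05,[0,0,-0.009],0],
    [0.05,[0,0,-0.012],0],
    [0.05,[0,0,-0.015],0],
    [0.05,[0,0,-0.015],0],
  ],
)

```text
time_s: 15.3
ee_pos: [512.7, 34.3, 128.5]
eef_rot: [-0.0, 0.909, 0.417, -0.0]
ft_force: [1.1, 1.2, -0.7]
opening: 54.6
```

Call:
move_arm(
  commands=[
    [0.05,[0,0,-0.005],0],
    [0.05,[0,0,-0.012],0],
    [0.05,[0,0,-0.02],0],
    [0.05,[0,0,-0.03],0],
    [0.05,[0,0,-0.04],0],
    [0.05,[0,0,-0.05],0],
    [0.05,[0,0,-0.057],0],
    [0.05,[0,0,-0.057],0],
    [0.05,[0,0,-0.057],0],
  ],
)

```text
time_s: 16.2
ee_pos: [512.7, 34.3, 185.2]
eef_rot: [-0.0, 0.909, 0.417, -0.0]
ft_force: [-0.4, -0.4, -0.3]
opening: 54.4
```

Run:
```python
from h import *
a=[]
s=r.read_state(); print(s["ee_pos"],s["ft_force"],s["opening"])
for n in ("scene","top"):
  im=capture(n)[:,:,::-1]
  u,v=proj(n,[510,10,110]).astype(int)
  a.append(cv2.resize(im[v-65:v+55,u-60:u+60],(400,400),interpolation=cv2.INTER_CUBIC))
  for l in ("bottle","cap","cap_top","jaw","nest_seam","jaw_grip","sticky_pad","glue_stick","box_cutter","scale_carton"): print(n,l,find(n,l)[:3])
cv2.imwrite("pics/c6.png",np.hstack(a))
```

```text
[512.71902413  34.30909317 185.24522657] [-0.40061303 -0.38263185 -0.25984303] 54.40855982718422
scene bottle [(0.69, [510.1, 35.1, 9.7]), (0.52, [513.4, 33.2, 227.1])]
scene cap [(0.59, [540.0, 180.3, 5.3]), (0.59, [348.0, 133.6, 3.2]), (0.46, [510.9, 35.3, 196.5])]
scene cap_top [(0.88, [347.9, 127.9, 27.7]), (0.73, [543.3, 175.7, 26.8]), (0.6, [516.9, 34.6, 223.2])]
scene jaw [(0.76, [518.7, 58.3, 10.0])]
scene nest_seam [(0.55, [524.5, 61.2, 12.0])]
scene jaw_grip [(0.8, [495.9, -50.5, 74.1]), (0.68, [593.3, 268.8, -1.0]), (0.16, [511.0, 32.7, 221.6])]
scene sticky_pad [(0.47, [618.8, 18.7, 1.5])]
scene glue_stick [(0.65, [593.5, 267.3, 0.4])]
scene box_cutter [(0.89, [399.8, 268.2, -0.1])]
scene scale_carton [(0.84, [672.0, 359.9, -3.6]), (0.7, [523.7, 64.3, 9.1]), (0.15, [493.2, -56.1, 76.7])]
top bottle [(0.5, [511.6, 30.0, 12.1])]
top cap [(0.74, [347.6, 132.7, 2.2]), (0.64, [540.4, 178.6, -3.4])]
top cap_top [(0.82, [348.0, 130.8, 27.9]), (0.5, [540.0, 175.7, 23.5]), (0.37, [669.1, 357.0, 0.9])]
top jaw [(0.49, [515.3, 31.1, 13.3]), (0.44, [520.2, 61.6, 8.2])]
top nest_seam [(0.97, [521.1, 56.4, 11.5])]
top jaw_grip []
top sticky_pad [(0.74, [518.3, 56.6, 13.3])]
top glue_stick [(0.66, [590.4, 266.7, 3.2])]
top box_cutter [(0.98, [395.9, 267.5, -1.1])]
top scale_carton [(0.86, [672.3, 358.0, -0.4])]
```

View pics/c6.png

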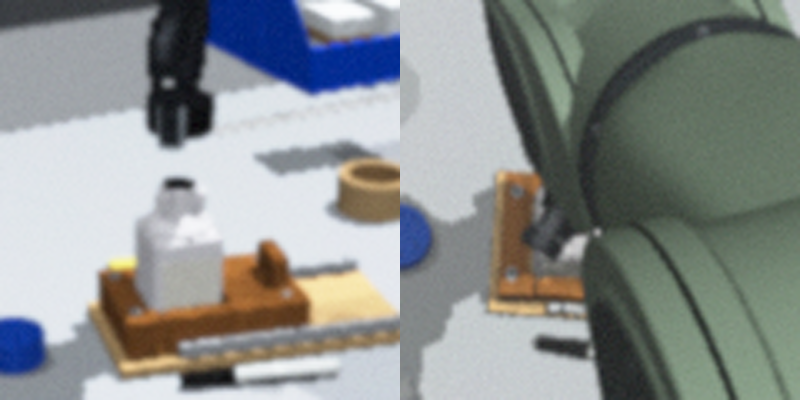

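The cap is off and held about 5 cm above the mouth. The bottle stands in the closed nest and the bystanders haven't moved, so I'm handing in.

```bash
python3 -c "
from h import *
print(ticket.close_job())"
```

```text
the job is handed in; nothing more can be done
None
```

The bottle is open, and I handed the job in at about 17.5 s of the 48 s allowed.

- **Jaw:** I pinched its rib and slid it about 90 mm until it stopped hard at 26 N. The final picture shows no gap at the joint.
- **Cap:** I gripped it at 60–80 N and pressed it about 6.3 mm, peaking at 29 N. I turned it 62° anticlockwise while pressed, then lifted it straight up; it came free with almost no force (under 1 N).
- **Final state:** The scene camera shows the cap held level over the bottle. Its lower edge is at about 196 mm, roughly 50 mm above the mouth. The bottle is standing in the closed nest, and the carton, cutter, pad and glue stick are where they were.

Two checks disagreed or fell short:
- **Top view:** In the last picture the arm hid the cap and most of the nest, so the height comes from the scene camera and the arm's own position. The top view's sticky-pad reading at (518, 57) landed on the nest and looks like a false detection. The scene view had the pad in its place.
- **Cap centre:** The camera estimates of the cap's centre spread by about 4 mm, so I centred on their mean.

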